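# Hold the carved porcelain screen to the lamp

### The job

The carved porcelain tea-light screen is clamped by its foot in the blue carving jig, and its carving is to be checked against the light. Throw the toggle clamp's red handle back until the clamp arm stands fully up, then lift the screen out by its two plain side edges only (fingers must not touch the carved panel or the top bar), and hold it in the lamp's beam, upright, square to the lens and centred on it, about 8 cm in front of the lens, with the carved face towards the robot's side and the foot towards the lamp. Finish while still holding it there, without touching the lamp, with the clamp left open and the other things on the bench left where they are.

Things in the scene. Friction and masses are not known exactly. Their poses are not given: they have to be found in the camera images.
- screen: White porcelain screen standing in the jig: upright plate 52 mm wide (y), 95 high (z), 10 thick (x) on a foot 52 wide, 12 high, from x = -5 to +31 mm; 0.1 to 0.16 kg. Origin: underside of the foot, below the middle of the plate. Carved face looks to its -x. Plain side edges to grip: outer faces at y = +26 and -26 mm, z = 12 to 95 mm. Fences 10 mm high, 1.5 mm play, round the foot; lifts straight out
- screen_panel (a point): Centre of the screen's cream-coloured carved panel, 49.5 mm above the underside of the foot, in mid-plate. The panel is 40 mm wide (y), 4 mm thick, sunk 3 mm below both faces of the white frame around it: two side rails 6 mm wide and the top bar (z = 87 to 95 mm of the screen)
- jig: Blue carving jig, fixed: board 210 x 120 x 15 mm, from x = -53 to +157 mm of its frame. Origin on the table below the screen's plate: the screen stands at its x = y = 0, z = 15 mm, turned as the jig is. The toggle clamp sits behind the screen (jig +x): steel cheeks up to z = 57 mm at x = 55 to 125 mm
- clamp_arm (a joint): Angle of the steel clamp arm (rad): about 0 (0.04 at most) = down, its rubber tip pressing on the screen's foot (about 9 N); about 1.45 = fully up, clear of the screen. 50 mm long, pivot at jig x = 67, z = 42 mm. The handle moves it through a link: about 0.1 at handle 0.4, 0.8 at 1.0, 1.15 at 1.2, fully up only with the handle at its stop
- clamp_handle (a joint): Angle of the clamp's red handle (rad): 0 = closed (leaning 0.26 rad from vertical towards the screen), 1.35 = stop, fully open (leaning 1.09 rad away from the screen, towards jig +x). It locks over centre in the first 0.1 rad, needs about 1 to 4 N at the grip, and stays open when thrown back to the stop. Pinched fingers tend to slip on it and lag: push on to the stop
- clamp_grip (a point): Middle of the red handle grip, a round bar of 16 mm diameter and 68 mm length along the handle. It moves on a circle of radius 85 mm about clamp_pivot, in the vertical plane y = 0 of the jig, from 130 mm above the table at closed to 87 mm at fully open; it can be pinched from above across jig y or pushed
- clamp_pivot (a point): Axis of the clamp handle, along jig y: at jig x = 112, y = 0, z = 48 mm (fixed)
- lamp: Viewing lamp, fixed: round dark base 116 mm across, 16 mm high, a steel post 251 mm high and a black LED head 76 mm across that sits on the post at a height that varies. Origin on the table at the foot of the post. It shines level along its own -x
- lamp_lens (a point): Centre of the lamp's round glowing front lens (68 mm across), 74 mm in front of the post (lamp -x), 125 to 175 mm above the table; the beam runs level from here along the lamp's -x
- carving_knife: Bystander: small carving knife with a wooden handle, 130 mm long, lying on the jig board beside the clamp. Origin on its underside
- loop_tool: Bystander: wire loop tool with a wooden handle, 155 mm long, lying on the table. Origin on its underside
- brush_pot: Bystander: grey glaze pot, 112 mm across and 75 mm high, with two brushes standing in it. Origin on its underside
- dipper: Bystander: light green dipper, 152 mm across and 85 mm high with a side handle. Origin on its underside
- whetstone: Bystander: grey whetstone, 150 x 50 x 26 mm, lying. Origin on its underside
- clay_screen: Bystander: a screen of the same shape and size as the porcelain one but of dark clay, standing on the table: not the one wanted. Origin on its underside
- slab_board: Bystander: blue board 190 x 130 x 8 mm with a round dark clay slab on it. Origin on its underside
Things that resemble listed ones, but are neither listed nor needed, are in the scene too. Leave any green or purple look-alike of the screen alone.

How it is judged (in metres and radians):
On the way, in this order (a step that is already met when the one before it is completed fails the run):
1. the clamp arm is swung fully up while the screen still stands in its nest (value of joint clamp_arm above 1.2 rad and distance of screen from where it was at the start of the episode below 0.01 m), for 0.2 s.
2. the screen is lifted clear of the jig, gripped by both side edges (height (world z) of screen above 0.035 m and contact force between the fingers and screen_c0 above 1 N and contact force between the fingers and screen_c1 above 1 N and y of the grasp point in the frame of screen between -0.012 and 0.012 m), for 0.2 s.
At the end, for the whole second after the job is handed in: Held still by both side rails (over 1 N each, 12 mm of mid-width); upright within 8 deg, square to the beam within 10 deg; lens behind the panel centre (foot side) within 12 mm sideways and in height, 50-110 mm off; touching neither lamp nor jig; clamp arm up (over 1.2 rad) (contact force between the fingers and screen_c0 above 1 N and contact force between the fingers and screen_c1 above 1 N and y of the grasp point in the frame of screen between -0.012 and 0.012 m and height (world z) of screen above 0.05 m and x of lamp_lens in the frame of screen between 0.05 and 0.11 m and y of lamp_lens in the frame of screen between -0.012 and 0.012 m and z of lamp_lens in the frame of screen between 0.0375 and 0.0615 m and angle between screen's own z axis and vertical below 0.14 rad and angle between the x axis of screen and the x axis of lamp, either way round below 0.17 rad and linear speed of screen below 0.02 m/s and angular speed of screen below 0.15 rad/s and contact force between screen and lamp below 0.1 N and contact force between screen and jig below 0.1 N and value of joint clamp_arm above 1.2 rad); the arm keeps its last pose, push and grip.
It fails at once if the fingers press on the carved panel or the top bar (over 1 N) (contact force between the fingers and screen_c2 above 1 N or contact force between the fingers and screen_c3 above 1 N).
It fails at once if the lamp is knocked by the arm, the fingers or the screen (over 3 N) (contact force between any of the arm, the fingers, screen and lamp above 3 N).
It fails at once if a bystander is moved more than 25 mm (distance of any of carving_knife, loop_tool, brush_pot, dipper, whetstone, clay_screen, slab_board from where it was at the start of the episode above 0.025 m).
It also fails if it takes over 58 s, if anything falls off the work surface, if the arm or the gripper's body presses on something with over 40 N, if the wrist force passes 120 N, or if a joint passes its speed limit or range.

### The arm

A 7-joint arm with a two-finger parallel gripper is mounted at the origin on the work surface. World frame = base frame: x ahead of the robot, y to its left, z up, the work surface at z = 0. Lengths are in mm, angles in rad, forces in N, time in s.
With the tool pointing down it reaches from about 400 to 900 mm from the base axis. Payload 5.6 kg.
Tool frame: the origin (TCP) lies at the very end of the fingers, on their centre line; the grasp point (between the pads) lies 19 mm behind it; z points along the fingers, y is the line along which they close (so a half turn about z gives the same grasp; the last joint's range is limited). The gripper opens to 92 mm and grips with 3 to 60 N. Pads are 20 mm wide; open, the fingers measure 128 mm over their backs; the gripper's body (75 mm by 189 mm) begins 69 mm behind the grasp point.
Start: joints at [-1.181, 0.468, -0.012, 1.603, 0.006, 1.071, -0.056], TCP at [272.66, 590.056, 214.592] pointing down, gripper open.
Joint ranges: [-2.53, 2.53], [-0.31, 2.02], [-1.57, 1.55], [0.28, 2.44], [-1.29, 4.43], [0.15, 1.84], [-2.92, 2.92]. Speed limits (rad/s): [2.57, 2.57, 3.14, 3.14, 3.14, 3.14, 3.14].

### API

Orientations are given as a unit quaternion [w, x, y, z].
In Python, from rig import ctrl gives the robot as it stands.
- The arm moves only by the shell command python3 -m crank 'ROWS' [OPENING] [FORCE]. ROWS is JSON, a list of rows, each an object with "linear": the shift along the tool's x, y, z in m, a list of three; "angular": the turn, a rotation vector about the tool's x, y, z in degrees, a list of three. A call has exactly 8 rows; each row shifts and turns the commanded pose from where the row before left it, along the tool's axes as they then stand; what a row does not reach is not made up. A row lasts 1/12 s, in which the tool goes at most 41.7 mm and 7.16 degrees, less where a joint would pass 70% of its speed; a pose out of reach is approached as far as the arm can. A call with a gripper value outside its range is refused whole. OPENING is the opening in per cent of the stroke, from 0 (shut) to 100 (fully open), set as the call begins (- or left out, the last holds). The fingers move at their own pace and stop on an object; FORCE is the grip in N (left out, the last holds). Time passes only in rows, so rows that do not move let the fingers close, or fill a call up. It gives the time, the measured TCP pose, the force, the opening and the grip force at its end, in the units of the state.
- ctrl.get_obs(): the state, without advancing time (a new reading comes with each control period).
- ctrl.capture(name): name is "scene" or "side" or "wrist"; returns a dict with "color" (420x560x3 uint8, red, green, blue), "vertical_fov" (degrees; the focal length in pixels is half the picture's height over the tangent of half this angle, whatever the lens; pixels are square), "cx", "cy" (the principal point, pixels), "extrinsics" (4x4, takes a point from camera to world coordinates). Camera axes: x right, y down, z forward; pixel columns grow to the right and rows downward; lengths in mm; the calibration is good to about 2 mm. A picture is of the moment at which its call begins. There is no depth.
- ctrl.finish_job(): hands the job in; it is judged then, once.
The state is a dict: "t": time; "qpos": joint angles; "qvel": joint speeds; "effort": joint torques, N m; "eef_pos": TCP position; "eef_rot": TCP orientation; "force": force on the tool from outside, world axes, zero at the start; "wrist_torque": the same for the moment, N m; "width": finger opening in mm; "gripper_force": force on a finger pad.
Only numpy, scipy, OpenCV 4.12 (cv2) and the standard library are available. Lean on these libraries where they do the work, as an engineer would, in place of code of your own. Each camera call takes 0.05 s, during which the arm holds its last target. There are 200 camera calls.

## Working session

There is one attempt and no reset: what is moved stays moved. The work goes in short steps, Python scripts to look and compute and a shell command to move; the robot and the scene stay as the last step left them, time stands still between calls to the robot, and variables do not carry over. Pictures are saved under pics/ and viewed, at most 10 in all, crops included, and the job is handed in when it is done.

```bash
ls; mkdir -p pics; cat > h.py <<'E'
import numpy as np, cv2
from rig import ctrl
from scipy.spatial.transform import Rotation as R
def cap(n,f=None):
    c=ctrl.capture(n)
    if f: cv2.imwrite('pics/'+f,c['color'][:,:,::-1])
    c['f']=210/np.tan(np.radians(c['vertical_fov'])/2); return c
def ray(c,u,v):
    E=np.array(c['extrinsics']); d=E[:3,:3]@np.array([(u-c['cx'])/c['f'],(v-c['cy'])/c['f'],1]); return E[:3,3],d
def plane(c,u,v,z):
    o,d=ray(c,u,v); return o+d*(z-o[2])/d[2]
def proj(c,p):
    E=np.array(c['extrinsics']); q=E[:3,:3].T@(np.array(p)-E[:3,3]); return np.array([c['cx'],c['cy']])+c['f']*q[:2]/q[2]
def tri(*obs):
    A=0;b=0
    for c,u,v in obs:
        o,d=ray(c,u,v); d=d/np.linalg.norm(d); P=np.eye(3)-np.outer(d,d); A=A+P; b=b+P@o
    return np.linalg.solve(A,b)
E
python3 - <<'E'
from h import *
print(ctrl.get_obs())
ims=[]
for n in ['scene','side']:
    c=cap(n,n+'0.png'); print(n,np.round(c['extrinsics'],3).tolist(),c['f'],c['cx'],c['cy'])
E
```

```text
pics
{'t': 0.0, 'qpos': array([-1.18098993,  0.46839349, -0.01164976,  1.6036303 ,  0.00605486,
        1.07137814, -0.05629098]), 'qvel': array([-2.57218080e-04, -6.71615773e-05,  1.41859369e-03, -1.01814669e-04,
        1.24718994e-03, -1.19521420e-03, -3.12171275e-04]), 'effort': array([ 2.19846188e-04, -5.20595741e+01, -1.24095910e-02, -2.43748176e+01,
       -5.66097745e-02,  1.75821595e-02,  1.82016929e-04]), 'eef_pos': array([272.42946383, 589.50947963, 213.62702648]), 'eef_rot': array([-1.16292368e-04,  2.14711523e-01,  9.76677108e-01, -8.79898032e-04]), 'force': array([ 0.23987782,  0.417496  , -0.63571346]), 'wrist_torque': array([-0.01121249, -0.0014811 , -0.0777461 ]), 'gripper_force': 0.0, 'width': 92.05053471754398}
scene [[-0.586, 0.698, -0.412, 1112.448], [0.811, 0.508, -0.291, 331.166], [0.007, -0.504, -0.864, 1129.901], [0.0, 0.0, 0.0, 1.0]] 439.7260740641377 274.6658237096685 205.91405761636574
side [[0.763, -0.488, 0.425, 149.092], [-0.647, -0.558, 0.521, -588.191], [-0.017, -0.672, -0.741, 897.054], [0.0, 0.0, 0.0, 1.0]] 403.6357790374334 281.38653983735713 214.23240522946833
```

View pics/scene0.png

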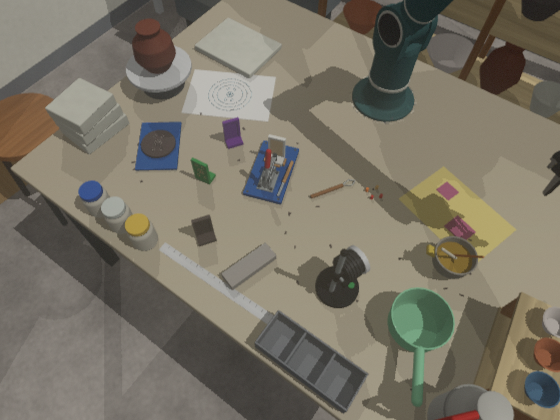

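View pics/side0.png

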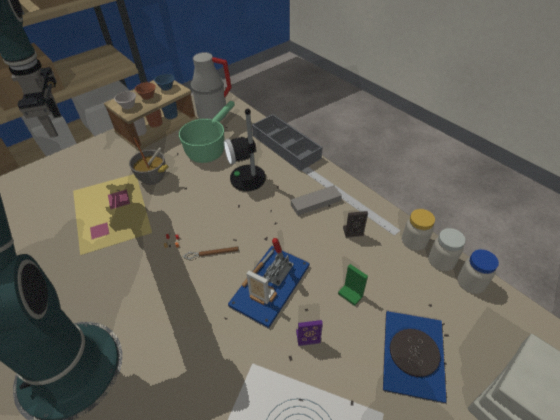

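The two views show the white screen in the blue jig at scene (277,148) and side (260,287). The look-alikes are green at scene (203,172), purple at (233,133) and dark clay at (203,230). Only the white one stands in the jig in front of the clamp with the red handle, so that is the one meant. The lamp lens is at scene (358,262) and side (230,150). I'll confirm with enlarged crops.

```bash
cat > m.py <<'E'
from h import *
S=cap('scene');D=cap('side')
def crop(c,x,y,w=80,h=60,k=5): return cv2.resize(c['color'][y:y+h,x:x+w,::-1],None,fx=k,fy=k,interpolation=cv2.INTER_CUBIC)
m=np.vstack([np.hstack([crop(S,232,140),crop(D,228,240)]),np.hstack([crop(S,310,240),crop(D,205,130)])])
cv2.imwrite('pics/m1.png',m)
def blue(c,box):
    x,y,w,h=box; hsv=cv2.cvtColor(c['color'],cv2.COLOR_RGB2HSV); k=cv2.inRange(hsv,(104,130,40),(125,255,255)); z=np.zeros_like(k); z[y:y+h,x:x+w]=k[y:y+h,x:x+w]; return z
for c,b in ((S,(238,130,70,80)),(D,(222,225,95,105))):
    k=blue(c,b); p=cv2.findNonZero(k); hull=cv2.convexHull(p)
    q=cv2.approxPolyDP(hull,3,True)[:,0]; 
    for u,v in q: print((u,v),np.round(plane(c,u,v,15)[:2]),np.round(plane(c,u,v,0)[:2]))
    P=np.array([plane(c,u,v,15)[:2] for u,v in hull[:,0]],np.float32); print(cv2.minAreaRect(P))
E
python3 m.py
```

```text
(np.int32(298), np.int32(149)) [ 367. -107.] [ 357. -113.]
(np.int32(281), np.int32(200)) [553. -41.] [546. -46.]
(np.int32(244), np.int32(192)) [ 595. -147.] [ 588. -153.]
(np.int32(263), np.int32(145)) [ 420. -206.] [ 411. -213.]
((481.2773742675781, -126.6593017578125), (202.24131774902344, 115.22020721435547), 19.381643295288086)
(np.int32(308), np.int32(264)) [ 593. -151.] [ 600. -143.]
(np.int32(268), np.int32(326)) [ 401. -219.] [ 405. -213.]
(np.int32(229), np.int32(305)) [ 363. -113.] [ 367. -105.]
(np.int32(271), np.int32(247)) [555. -42.] [562. -33.]
((478.48040771484375, -130.264404296875), (209.2998046875, 118.97795104980469), 19.592863082885742)
```

View pics/m1.png

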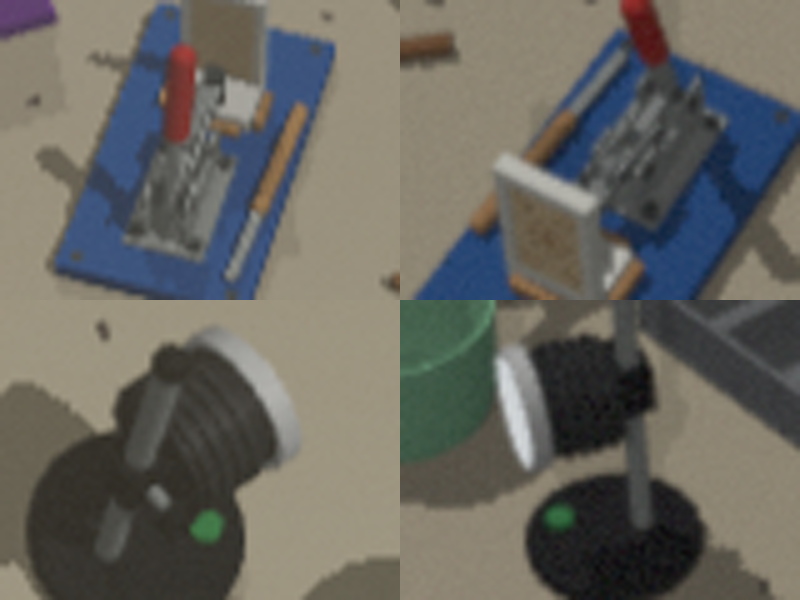

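The porcelain screen is confirmed: white frame and tan panel, in the jig, with its foot towards the clamp and carved face towards the robot. The knife lies on the board's +y... side. In the lamp crops, the lens ellipse is centred at about side (228.6,151.6), and the post foot is at side (253,175) and scene (332,290).

```bash
cat > l.py <<'E'
from h import *
S=cap('scene');D=cap('side')
def lens(c,b):
    x,y,w,h=b; g=c['color'][y:y+h,x:x+w].astype(int); print(c is S)
    k=((g.min(2)>(150 if c is S else 165))*255).astype(np.uint8)
    n,l,s,ce=cv2.connectedComponentsWithStats(k); i=1+np.argmax(s[1:,4]); print(s[i],ce[i]+[x,y])
    ct=cv2.findContours((l==i).astype(np.uint8),0,1)[0][0]; e=cv2.fitEllipse(ct); print('ell',e[0][0]+x,e[0][1]+y,e[1:]); return e[0][0]+x,e[0][1]+y
lens(S,(345,240,30,40)); u,v=lens(D,(220,130,22,40))
for z in (0,16): print('post',z,plane(S,332,290.4,z),plane(D,253,175,z))
print('top',plane(S,344.4,252.4,251))
def base(c,b):
    x,y,w,h=b; g=c['color'][y:y+h,x:x+w].astype(int); k=((g.max(2)<52)*255).astype(np.uint8)
    p=cv2.findNonZero(k)[:,0]+[x,y]; P=np.array([plane(c,*q,16)[:2] for q in p],np.float32); print('base',cv2.minEnclosingCircle(P))
base(S,(312,278,48,30)); base(D,(228,165,40,26))
p=(plane(S,332,290.4,16)+plane(D,253,175,16))[:2]/2
for z in range(125,180,5):
    q=plane(D,u,v,z); d=q[:2]-p; print(z,q[:2].round(),np.linalg.norm(d).round(1),np.degrees(np.arctan2(-d[1],-d[0])).round(1))
E
python3 l.py
```

```text
True
[10  8 14 18 84] [362.33333333 256.03571429]
ell 362.2168788909912 256.01487922668457 ((4.751379489898682, 21.273168563842773), 144.67022705078125)
False
[ 5 12  6 21 65] [227.47692308 151.64615385]
ell 227.44506311416626 151.555419921875 ((3.097362518310547, 19.47365951538086), 166.66110229492188)
post 0 [695.32152467 228.29735029   0.        ] [706.00449113 237.05275187   0.        ]
post 16 [701.22825153 229.75402819  16.        ] [696.07131622 222.33358376  16.        ]
top [698.74010123 227.09559958 251.        ]
base ((689.001953125, 234.78709411621094), 53.13713836669922)
base ((676.3152465820312, 225.76829528808594), 60.99348068237305)
125 [634. 256.] 71.0 -25.2
130 [631. 251.] 71.8 -20.2
135 [628. 245.] 73.1 -15.3
140 [625. 240.] 74.9 -10.6
145 [622. 234.] 77.3 -6.2
150 [619. 229.] 80.0 -2.0
155 [616. 223.] 83.1 1.8
160 [612. 218.] 86.6 5.4
165 [609. 212.] 90.4 8.6
170 [606. 207.] 94.5 11.6
175 [603. 202.] 98.7 14.4
```

```bash
python3 - <<'E'
from h import *
S=cap('scene');D=cap('side')
# measured: scene rim extents xmax=369.8 ymin=245.4 ; side rim extents from crop: x 304.. see (497-400)/5+205=224.4 .. 235.5(548), y 138.8(344)..164(470)
for p in ([699,228],):
  for z in (130,135,140,145,150):
    for yaw in (-20,-15,-10,-5):
      a=np.radians(yaw); ax=np.array([np.cos(a),np.sin(a),0]); L=np.array([*p,z])-74*ax
      t=np.linspace(0,2*np.pi,60); n=np.array([-ax[1],ax[0],0])
      C=[L+38*(np.cos(s)*n+np.sin(s)*np.array([0,0,1])) for s in t]
      s_=np.array([proj(S,c) for c in C]); d_=np.array([proj(D,c) for c in C])
      print(z,yaw,'S',s_.max(0).round(1),s_.min(0).round(1),'D',d_.min(0).round(1),d_.max(0).round(1))
E
```

```text
130 -20 S [371.6 270.9] [351.  244.2] D [222.9 138.8] [230.1 163.8]
130 -15 S [370.7 268.2] [348.4 242.9] D [222.5 140.2] [231.8 164.9]
130 -10 S [369.6 265.7] [345.6 241.8] D [222.4 141.6] [233.7 165.9]
130 -5 S [368.3 263.3] [342.8 240.9] D [222.4 142.9] [235.7 166.9]
135 -20 S [372.  270.1] [351.3 243.4] D [222.7 137.5] [229.9 162.5]
135 -15 S [371.1 267.4] [348.7 242.1] D [222.3 138.9] [231.6 163.6]
135 -10 S [370.  264.9] [345.9 240.9] D [222.2 140.2] [233.5 164.7]
135 -5 S [368.7 262.5] [343.1 240. ] D [222.2 141.6] [235.5 165.6]
140 -20 S [372.4 269.3] [351.7 242.5] D [222.5 136.1] [229.7 161.3]
140 -15 S [371.5 266.7] [349.  241.2] D [222.1 137.5] [231.4 162.4]
140 -10 S [370.4 264.1] [346.2 240.1] D [222.  138.9] [233.3 163.4]
140 -5 S [369.1 261.7] [343.4 239.2] D [222.  140.2] [235.3 164.3]
145 -20 S [372.8 268.5] [352.  241.6] D [222.2 134.7] [229.6 160. ]
145 -15 S [371.9 265.9] [349.3 240.3] D [221.9 136.1] [231.2 161.1]
145 -10 S [370.8 263.3] [346.5 239.2] D [221.7 137.5] [233.1 162.1]
145 -5 S [369.5 260.9] [343.7 238.3] D [221.8 138.8] [235.2 163. ]
150 -20 S [373.2 267.8] [352.3 240.7] D [222.  133.3] [229.4 158.7]
150 -15 S [372.3 265.1] [349.6 239.4] D [221.7 134.7] [231.1 159.8]
150 -10 S [371.2 262.5] [346.8 238.3] D [221.5 136.1] [232.9 160.8]
150 -5 S [369.9 260.1] [343.9 237.3] D [221.6 137.4] [235.  161.8]
```

```bash
python3 -m crank '[{"linear":[-0.012,-0.0143,-0.005],"angular":[0,0,0]},{"linear":[-0.024,-0.0287,-0.005],"angular":[0,0,0]},{"linear":[-0.024,-0.0287,-0.005],"angular":[0,0,0]},{"linear":[-0.024,-0.0287,-0.005],"angular":[0,0,0]},{"linear":[-0.024,-0.0287,-0.005],"angular":[0,0,0]},{"linear":[-0.024,-0.0287,-0.005],"angular":[0,0,0]},{"linear":[-0.024,-0.0287,-0.005],"angular":[0,0,0]},{"linear":[-0.024,-0.0287,-0.005],"angular":[0,0,0]}]' 0 20
python3 -m crank '[{"linear":[-0.024,-0.0287,0],"angular":[0,0,0]},{"linear":[-0.024,-0.0287,0],"angular":[0,0,0]},{"linear":[-0.024,-0.0287,0],"angular":[0,0,0]},{"linear":[-0.024,-0.0287,0],"angular":[0,0,0]},{"linear":[-0.024,-0.0287,0],"angular":[0,0,0]},{"linear":[-0.024,-0.0287,0],"angular":[0,0,0]},{"linear":[-0.024,-0.0287,0],"angular":[0,0,0]},{"linear":[-0.024,-0.0287,0],"angular":[0,0,0]}]'
python3 -m crank '[{"linear":[-0.024,-0.0287,0],"angular":[0,0,0]},{"linear":[-0.024,-0.0287,0],"angular":[0,0,0]},{"linear":[-0.024,-0.0287,0],"angular":[0,0,0]},{"linear":[-0.024,-0.0287,0],"angular":[0,0,0]},{"linear":[-0.012,-0.0143,0],"angular":[0,0,0]},{"linear":[0,0,0],"angular":[0,0,-7]},{"linear":[0,0,0],"angular":[0,0,-7]},{"linear":[0,0,0],"angular":[0,0,-7]}]'
python3 -m crank '[{"linear":[0,0,0],"angular":[0,0,-7]},{"linear":[0,0,0],"angular":[0,0,-7]},{"linear":[0,0,0],"angular":[0,0,-7]},{"linear":[0,0,0],"angular":[0,0,-2.4]},{"linear":[0,0,0],"angular":[0,0,0]},{"linear":[0,0,0],"angular":[0,0,0]},{"linear":[0,0,0],"angular":[0,0,0]},{"linear":[0,0,0],"angular":[0,0,0]}]'
python3 - <<'E'
from h import *
c=cap('wrist','w1.png'); print(np.round(c['extrinsics'],3).tolist(),c['f']); o=ctrl.get_obs(); print(o['qpos'],o['eef_rot'])
E
```

```text
t: 1.07
eef_pos: [346.0, 317.4, 255.0]
eef_rot: [0.0, 0.215, 0.977, 0.0]
force: [0.3, 0.1, -0.2]
width: 40.8
gripper_force: 0.0
t: 1.73
eef_pos: [423.9, 28.4, 255.0]
eef_rot: [0.001, 0.215, 0.977, 0.0]
force: [0.5, 0.6, 0.1]
width: 0.4
gripper_force: 0.0
t: 2.4
eef_pos: [467.6, -132.8, 254.6]
eef_rot: [0.0, 0.031, 1.0, -0.0]
force: [-0.6, -0.3, -0.5]
width: 0.4
gripper_force: 0.0
t: 3.07
eef_pos: [467.6, -132.3, 254.6]
eef_rot: [0.0, -0.17, 0.985, 0.0]
force: [0.5, 0.7, -0.1]
width: 0.3
gripper_force: 0.0
[[-0.335, 0.904, 0.265, 393.016], [0.942, 0.321, 0.094, -158.995], [-0.0, 0.281, -0.96, 425.438], [0.0, 0.0, 0.0, 1.0]] 305.06900810115724
[-0.23279468  0.13958416  0.48778408  1.97481553 -0.07557385  1.04448382
  2.20123414] [ 4.09619355e-05 -1.69906110e-01  9.85460254e-01  2.40685277e-05]
```

View pics/w1.png

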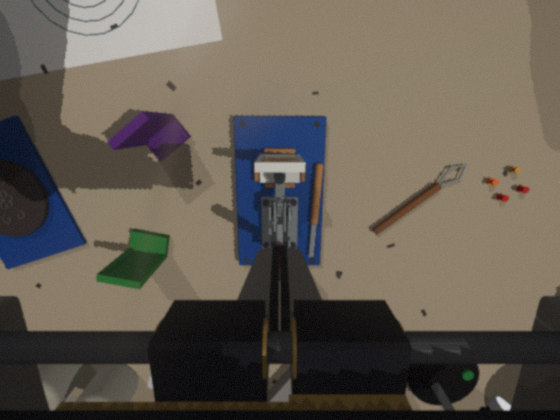

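The wrist view shows the jig square to the image: board corners near (234,116), (326,116) and (238,265), screen top bar at (280,167). The handle is hidden behind the fingers. I'll refine the jig pose from this view.

```bash
python3 - <<'E'
from h import *
c=cap('wrist'); g=c['color']; hsv=cv2.cvtColor(g,cv2.COLOR_RGB2HSV)
k=cv2.inRange(hsv,(104,130,30),(125,255,255)); k[:,:200]=0;k[:100]=0;k[300:]=0;k[:,350:]=0
h=cv2.convexHull(cv2.findNonZero(k))[:,0]
P=np.array([plane(c,u,v,15)[:2] for u,v in h],np.float32); r=cv2.minAreaRect(P); print(r)
q=cv2.approxPolyDP(h[:,None],4,True)[:,0]
for u,v in q: print(u,v,plane(c,u,v,15)[:2].round(1))
# screen top bar: white
w=((g.min(2)>120)&(np.ptp(g.astype(int),axis=2)<45)).astype(np.uint8); w[:140]=0;w[200:]=0;w[:,:235]=0;w[:,325:]=0
p=cv2.findNonZero(w); print(cv2.boundingRect(p)); x,y,W,H=cv2.boundingRect(p)
for row in range(y,y+H,3):
  xs=np.where(w[row])[0]
  if len(xs): print(row,xs.min(),xs.max(),len(xs),plane(c,xs.min(),row,110)[:2].round(),plane(c,xs.max()+1,row,110)[:2].round())
E
```

```text
((481.1202697753906, -127.88162994384766), (206.35812377929688, 117.62268829345703), 19.356773376464844)
324 117 [ 364.8 -108.1]
318 263 [557.8 -39.9]
240 263 [ 596.3 -148. ]
235 127 [ 414.8 -212. ]
258 118 [ 394.3 -187.5]
(254, 162, 52, 21)
162 255 304 50 [ 436. -170.] [ 419. -122.]
165 255 304 50 [ 439. -169.] [ 422. -121.]
168 255 304 50 [ 442. -168.] [ 424. -120.]
171 255 304 50 [ 445. -167.] [ 427. -119.]
174 260 298 16 [ 446. -161.] [ 432. -123.]
177 260 298 19 [ 449. -160.] [ 435. -122.]
180 260 299 21 [ 452. -159.] [ 438. -120.]
```

```bash
python3 -m crank '[{"linear":[0,0,0.0315],"angular":[0,0,0]},{"linear":[0,0,0.0315],"angular":[0,0,0]},{"linear":[0,0,0.0315],"angular":[0,0,0]},{"linear":[0,0,0.0315],"angular":[0,0,0]},{"linear":[-0.012,0,0],"angular":[0,0,0]},{"linear":[-0.012,0,0],"angular":[0,0,0]},{"linear":[-0.010,0,0],"angular":[0,0,0]},{"linear":[-0.006,0,0],"angular":[0,0,0]}]'
python3 -m crank '[{"linear":[-0.008,0,-0.0022],"angular":[0,0,0]},{"linear":[-0.008,0,-0.0022],"angular":[0,0,0]},{"linear":[-0.0113,0,0.0013],"angular":[0,0,0]},{"linear":[-0.0113,0,0.0013],"angular":[0,0,0]},{"linear":[-0.0113,0,0.0013],"angular":[0,0,0]},{"linear":[-0.0097,0,0.0053],"angular":[0,0,0]},{"linear":[-0.0097,0,0.0053],"angular":[0,0,0]},{"linear":[-0.0097,0,0.0053],"angular":[0,0,0]}]'
python3 -m crank '[{"linear":[-0.0057,0,0.0063],"angular":[0,0,0]},{"linear":[-0.0057,0,0.0063],"angular":[0,0,0]},{"linear":[-0.0057,0,0.0063],"angular":[0,0,0]},{"linear":[-0.004,0,0.004],"angular":[0,0,0]},{"linear":[-0.004,0,0.004],"angular":[0,0,0]},{"linear":[-0.004,0,0.004],"angular":[0,0,0]},{"linear":[0,0,0],"angular":[0,0,0]},{"linear":[0,0,0],"angular":[0,0,0]}]'
python3 - <<'E'
from h import *
S=cap('scene');D=cap('side')
cr=lambda c,x,y:cv2.resize(c['color'][y:y+90,x:x+80,::-1],None,fx=5,fy=5,interpolation=cv2.INTER_CUBIC)
cv2.imwrite('pics/p1.png',np.hstack([cr(S,232,120),cr(D,238,225)]))
E
```

```text
t: 3.83
eef_pos: [508.8, -118.2, 130.6]
eef_rot: [0.002, -0.171, 0.985, -0.001]
force: [0.6, -0.3, 0.5]
width: 0.3
gripper_force: 0.2
t: 4.5
eef_pos: [580.5, -92.0, 112.4]
eef_rot: [-0.0, -0.17, 0.985, 0.0]
force: [-1.2, 0.3, -0.3]
width: 0.4
gripper_force: 0.6
t: 5.17
eef_pos: [597.8, -86.4, 90.2]
eef_rot: [-0.009, -0.168, 0.986, 0.003]
force: [-46.9, -0.5, 82.8]
width: 0.7
gripper_force: 48.3
```

View pics/p1.png

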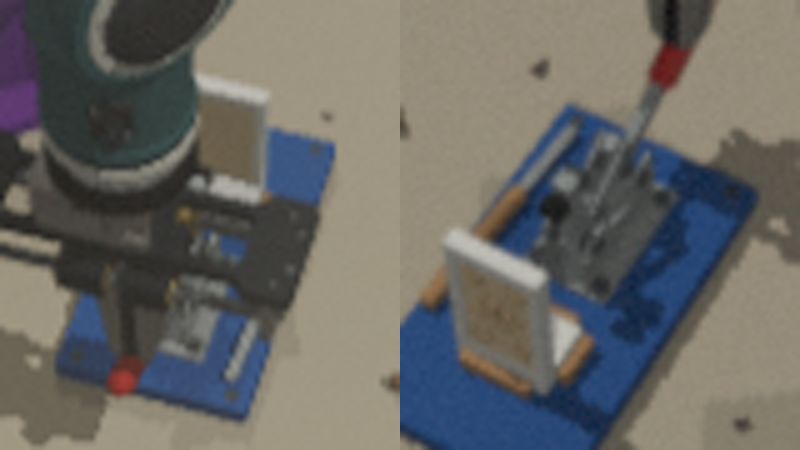

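The handle is at its stop and the clamp arm stands up: its black tip is at side crop (555,205). The screen is still in its nest. I'll back off now, since the pressing force is high.

```bash
python3 -m crank '[{"linear":[0.002,0,-0.012],"angular":[0,0,0]},{"linear":[0,0,-0.025],"angular":[0,0,0]},{"linear":[0,0,-0.035],"angular":[0,0,0]},{"linear":[0,0,-0.035],"angular":[0,0,0]},{"linear":[0.025,0,0],"angular":[0,0,0]},{"linear":[0.033,0,0],"angular":[0,0,0]},{"linear":[0.033,0,0],"angular":[0,0,0]},{"linear":[0.033,0,0],"angular":[0,0,0]}]' 100 20
python3 -m crank '[{"linear":[0.027,0,0],"angular":[0,0,0]},{"linear":[0.02,0,0],"angular":[0,0,0]},{"linear":[0.012,0,0],"angular":[0,0,0]},{"linear":[0,0,0],"angular":[0,0,0]},{"linear":[0,0,0],"angular":[0,0,0]},{"linear":[0,0,0],"angular":[0,0,0]},{"linear":[0,0,0],"angular":[0,0,0]},{"linear":[0,0,0],"angular":[0,0,0]}]'
python3 - <<'E'
from h import *
o=ctrl.get_obs(); r=R.from_quat(np.roll(o['eef_rot'],-1)).as_matrix(); print(r.round(4)); t=o['eef_pos']
a=np.radians(19.5); J=np.array([[np.cos(a),np.sin(a)],[-np.sin(a),np.cos(a)]]); print('jig',J@(t[:2]-[432,-145.3]),np.degrees(np.arctan2(r[1,1],r[0,1])))
c=cap('wrist','w2.png')
S=cap('scene');D=cap('side')
cr=lambda c,x,y:cv2.resize(c['color'][y:y+90,x:x+80,::-1],None,fx=5,fy=5,interpolation=cv2.INTER_CUBIC)
cv2.imwrite('pics/p2.png',np.hstack([cr(S,232,120),cr(D,238,225)]))
print('tip proj',proj(c,t))
E
```

```text
t: 5.93
eef_pos: [487.2, -125.0, 188.9]
eef_rot: [0.0, -0.17, 0.985, 0.0]
force: [0.3, -0.7, 0.3]
width: 51.6
gripper_force: 0.0
t: 6.6
eef_pos: [433.8, -144.3, 189.1]
eef_rot: [-0.0, -0.171, 0.985, -0.0]
force: [0.2, -0.7, -0.3]
width: 92.2
gripper_force: 0.0
[[-9.417e-01 -3.365e-01 -1.000e-04]
 [-3.365e-01  9.417e-01 -4.000e-04]
 [ 3.000e-04 -4.000e-04 -1.000e+00]]
jig [2.04199213 0.37055086] 109.66254224412215
tip proj [279.58491989 260.0829396 ]
```

View pics/p2.png

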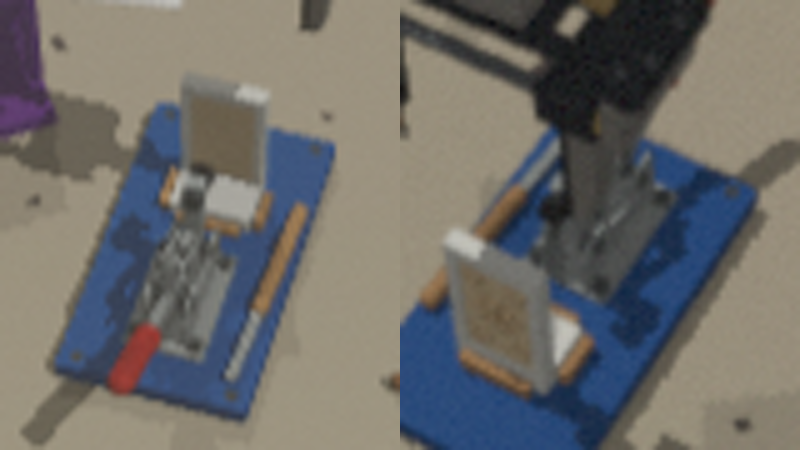

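View pics/w2.png

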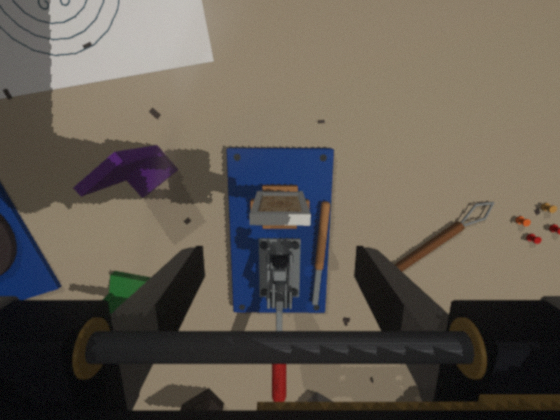

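The clamp is open with the arm up, and the screen is nested and centred under the fingers. I'll descend and grip.

```bash
python3 -m crank '[{"linear":[0.002,0,0.02],"angular":[0,0,0]},{"linear":[0,0,0.025],"angular":[0,0,0]},{"linear":[0,0,0.025],"angular":[0,0,0]},{"linear":[0,0,0.025],"angular":[0,0,0]},{"linear":[0,0,0.02],"angular":[0,0,0]},{"linear":[0,0,0.012],"angular":[0,0,0]},{"linear":[0,0,0.007],"angular":[0,0,0]},{"linear":[0,0,0],"angular":[0,0,0]}]' 100 25
python3 -m crank '[{"linear":[0,0,0],"angular":[0,0,0]},{"linear":[0,0,0],"angular":[0,0,0]},{"linear":[0,0,0],"angular":[0,0,0]},{"linear":[0,0,0],"angular":[0,0,0]},{"linear":[0,0,0],"angular":[0,0,0]},{"linear":[0,0,0],"angular":[0,0,0]},{"linear":[0,0,0],"angular":[0,0,0]},{"linear":[0,0,0],"angular":[0,0,0]}]' 40 25
python3 -m crank '[{"linear":[0,0,0],"angular":[0,0,0]},{"linear":[0,0,0],"angular":[0,0,0]},{"linear":[0,0,0],"angular":[0,0,0]},{"linear":[0,0,0],"angular":[0,0,0]},{"linear":[0,0,0],"angular":[0,0,0]},{"linear":[0,0,0],"angular":[0,0,0]},{"linear":[0,0,0],"angular":[0,0,0]},{"linear":[0,0,0],"angular":[0,0,0]}]' 40 25
```

```text
t: 7.42
eef_pos: [430.2, -145.2, 54.0]
eef_rot: [-0.001, -0.17, 0.985, 0.0]
force: [0.1, -0.7, 0.5]
width: 92.0
gripper_force: 0.0
t: 8.08
eef_pos: [431.3, -145.3, 55.6]
eef_rot: [0.0, -0.17, 0.985, 0.0]
force: [-0.9, 1.7, 4.4]
width: 51.8
gripper_force: 25.0
t: 8.75
eef_pos: [431.3, -145.3, 55.6]
eef_rot: [0.0, -0.17, 0.985, 0.0]
force: [-1.5, 1.4, 6.0]
width: 51.6
gripper_force: 25.0
```

```bash
python3 -m crank '[{"linear":[0,0,-0.006],"angular":[0,0,0]},{"linear":[0,0,-0.012],"angular":[0,0,0]},{"linear":[0,0,-0.015],"angular":[0,0,0]},{"linear":[0,0,-0.015],"angular":[0,0,0]},{"linear":[0,0,-0.015],"angular":[0,0,0]},{"linear":[0,0,-0.015],"angular":[0,0,0]},{"linear":[0,0,-0.015],"angular":[0,0,0]},{"linear":[0,0,-0.01],"angular":[0,0,0]}]'
python3 -m crank '[{"linear":[-0.008,0.0155,0],"angular":[0,0,0]},{"linear":[-0.015,0.031,0],"angular":[0,0,0]},{"linear":[-0.015,0.031,0],"angular":[0,0,0]},{"linear":[-0.015,0.031,0],"angular":[0,0,0]},{"linear":[-0.015,0.031,0],"angular":[0,0,0]},{"linear":[-0.015,0.031,0],"angular":[0,0,0]},{"linear":[-0.015,0.031,0],"angular":[0,0,0]},{"linear":[-0.015,0.031,0],"angular":[0,0,0]}]'
python3 -m crank '[{"linear":[-0.015,0.031,0],"angular":[0,0,0]},{"linear":[-0.015,0.031,0],"angular":[0,0,0]},{"linear":[-0.015,0.031,0],"angular":[0,0,0]},{"linear":[-0.015,0.031,0],"angular":[0,0,0]},{"linear":[-0.015,0.025,0],"angular":[0,0,0]},{"linear":[0,0,0],"angular":[0,0,4]},{"linear":[0,0,0],"angular":[0,0,6]},{"linear":[0,0,0],"angular":[0,0,6]}]'
python3 -m crank '[{"linear":[0,0,0],"angular":[0,0,6]},{"linear":[0,0,0],"angular":[0,0,6]},{"linear":[0,0,0],"angular":[0,0,4.5]},{"linear":[0,0,0],"angular":[0,0,0]},{"linear":[0,0,0],"angular":[0,0,0]},{"linear":[0,0,0],"angular":[0,0,0]},{"linear":[0,0,0],"angular":[0,0,0]},{"linear":[0,0,0],"angular":[0,0,0]}]'
python3 - <<'E'
from h import *
c=cap('wrist'); S=cap('scene');D=cap('side')
cr=lambda c,x,y,w=80,h=60,k=5:cv2.resize(c['color'][y:y+h,x:x+w,::-1],None,fx=k,fy=k,interpolation=cv2.INTER_CUBIC)
cv2.imwrite('pics/p3.png',np.vstack([np.hstack([cr(S,290,220,100,75,4),cr(D,170,110,100,75,4)]),np.pad(cr(c,0,0,560,420,5/7),((0,0),(200,200),(0,0)))]))
E
```

```text
t: 9.42
eef_pos: [431.2, -145.5, 159.6]
eef_rot: [0.001, -0.17, 0.985, -0.0]
force: [-0.2, -0.4, -1.5]
width: 51.6
gripper_force: 25.0
t: 10.08
eef_pos: [459.1, 113.2, 158.3]
eef_rot: [-0.0, -0.17, 0.985, -0.0]
force: [0.2, -0.3, -0.8]
width: 51.6
gripper_force: 25.0
t: 10.75
eef_pos: [479.7, 277.5, 157.7]
eef_rot: [-0.0, -0.029, 1.0, -0.001]
force: [-0.5, 0.4, -1.2]
width: 51.8
gripper_force: 25.0
t: 11.42
eef_pos: [480.1, 277.1, 158.3]
eef_rot: [-0.0, 0.112, 0.994, 0.0]
force: [0.2, -0.6, -0.7]
width: 52.0
gripper_force: 25.0
```

View pics/p3.png

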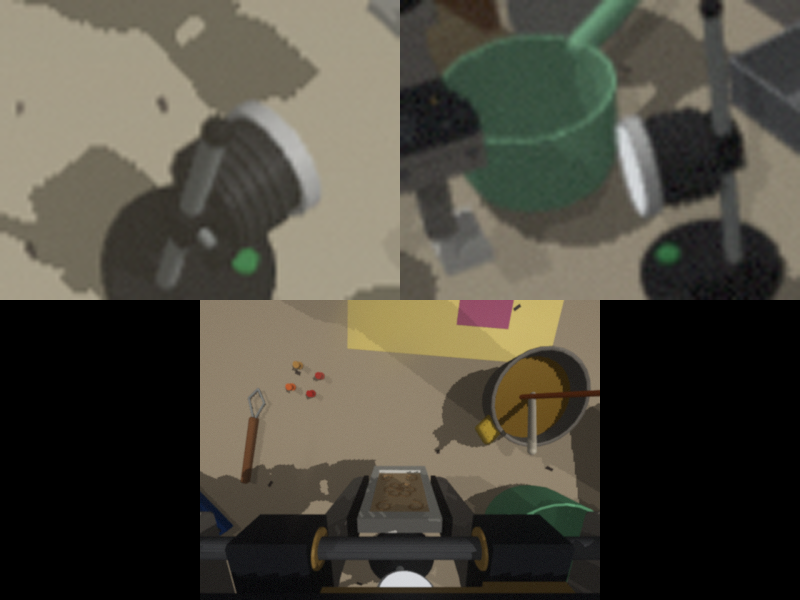

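The wrist view shows the screen held upright between the fingers. The glowing lens sits behind it near montage (405,578), about centred. I'll measure the lens in this view and combine it with the side view.

```bash
python3 - <<'E'
from h import *
c=cap('wrist');D=cap('side'); g=c['color'].astype(int)
for r in range(376,404,3):
  xs=np.where(g[r,200:400].min(1)>170)[0]+200
  if len(xs): print(r,xs.min(),xs.max(),(xs.min()+xs.max())/2)
o=ctrl.get_obs(); r=R.from_quat(np.roll(o['eef_rot'],-1)).as_matrix(); print(np.degrees(np.arctan2(r[1,1],r[0,1])),o['eef_pos'],np.degrees(np.arccos(-r[2,2])))
h=D['color'].astype(int)
for v in range(136,168,2): print(v,h[v,220:240].mean(1).round().astype(int).tolist())
E
```

```text
382 271 299 285.0
385 265 306 285.5
388 261 311 286.0
391 258 315 286.5
394 256 318 287.0
397 254 321 287.5
400 253 323 288.0
77.10636577876383 [480.19523923 277.10228404 158.3184921 ] 0.004767306222985715
136 [105, 87, 70, 73, 102, 117, 118, 115, 116, 115, 112, 88, 79, 80, 80, 80, 81, 77, 89, 112]
138 [71, 62, 66, 67, 94, 118, 123, 124, 120, 97, 82, 78, 71, 65, 64, 50, 52, 54, 47, 45]
140 [68, 67, 64, 72, 104, 136, 151, 157, 159, 149, 105, 57, 35, 40, 42, 38, 36, 40, 41, 34]
142 [67, 66, 68, 94, 165, 198, 175, 160, 163, 160, 146, 87, 44, 35, 37, 42, 36, 39, 44, 41]
144 [67, 67, 64, 89, 151, 204, 207, 179, 158, 152, 151, 140, 75, 43, 37, 38, 39, 38, 37, 40]
146 [68, 63, 67, 72, 127, 204, 210, 201, 157, 146, 146, 138, 102, 51, 38, 35, 38, 38, 34, 37]
148 [66, 62, 63, 65, 114, 198, 210, 207, 182, 141, 137, 134, 123, 81, 40, 33, 35, 30, 36, 30]
150 [68, 65, 65, 66, 94, 156, 206, 212, 205, 164, 132, 129, 124, 98, 46, 32, 30, 36, 35, 24]
152 [66, 66, 65, 73, 84, 123, 198, 210, 213, 197, 136, 116, 115, 105, 66, 39, 31, 28, 34, 28]
154 [60, 65, 74, 82, 81, 101, 155, 207, 209, 203, 158, 114, 107, 102, 83, 41, 21, 26, 27, 27]
156 [63, 68, 81, 84, 80, 83, 116, 191, 212, 210, 194, 119, 104, 102, 94, 53, 22, 29, 17, 31]
158 [68, 76, 82, 82, 80, 79, 88, 135, 205, 211, 200, 140, 101, 97, 92, 65, 32, 29, 26, 28]
160 [81, 81, 84, 80, 82, 80, 81, 99, 156, 203, 203, 152, 101, 93, 90, 71, 37, 35, 32, 39]
162 [81, 79, 81, 83, 83, 81, 80, 82, 98, 149, 185, 140, 92, 85, 87, 97, 112, 111, 104, 106]
164 [83, 83, 84, 81, 79, 82, 85, 81, 82, 82, 93, 88, 88, 104, 126, 127, 117, 119, 120, 118]
166 [83, 81, 82, 81, 81, 81, 79, 81, 80, 88, 99, 108, 129, 132, 134, 128, 125, 110, 97, 70]
```

```bash
cat > fit.py <<'E'
from h import *
from scipy.optimize import least_squares
c=cap('wrist');D=cap('side')
def contour(c,x,y,w,h,t,cut):
    k=(c['color'][y:y+h,x:x+w].min(2)>t).astype(np.uint8)
    n,l,s,_=cv2.connectedComponentsWithStats(k); i=1+np.argmax(s[1:,4])
    pts=[]
    for r in range(h):
        xs=np.where(l[r]==i)[0]
        if len(xs) and r+y<cut: pts+=[(x+xs.min()-.5,y+r),(x+xs.max()+.5,y+r)]
    return pts
W=contour(c,200,370,200,40,170,401); Q=contour(D,218,134,22,34,165,999)
def res(p,full=False):
    L=p[:3]; a=p[3]; n=np.array([np.cos(a),np.sin(a),0]); out=[]
    for cam,pts,sc in ((c,W,.5),(D,Q,.5)):
        for u,v in pts:
            o,d=ray(cam,u,v); X=o+d*(n@(L-o))/(n@d); out.append((np.linalg.norm(X-L)-34)*sc/np.sqrt(len(pts)/10)/ (1 if cam is c else 1.5))
    q=L[:2]+74*n[:2]-[698,228]
    return np.r_[out,q/4]
for cal in (0,):
    s=least_squares(res,[626,243,135,-.2],loss='soft_l1'); print(s.x[:3],np.degrees(s.x[3]),s.cost); r=res(s.x); print(len(W),len(Q),r.round(1).tolist())
E
python3 fit.py
```

```text
[631.27721713 251.10827534 129.50561701] -17.77852535941457 11.744898176203883
42 42 [0.1, 0.0, 0.1, 0.0, 0.1, 0.0, 0.0, 0.0, 0.0, -0.0, 0.0, -0.0, 0.1, 0.0, 0.0, -0.1, 0.0, 0.0, -0.0, -0.1, -0.0, 0.1, -0.0, 0.0, -0.0, 0.0, 0.0, -0.0, -0.1, -0.0, -0.1, 0.0, 0.0, 0.0, -0.1, 0.1, -0.0, -0.1, -0.1, -0.0, -0.2, 0.0, -0.7, 1.2, -1.0, 0.4, -1.1, 1.6, -1.0, 0.7, -0.7, -0.2, -0.3, 1.4, 0.3, 0.5, 1.0, -0.3, -1.2, -1.1, -0.5, 0.8, 0.3, 0.0, 1.2, -0.7, -0.8, -1.3, 0.1, 0.7, 1.1, 0.1, -0.6, -0.3, 0.3, -0.7, 1.3, -0.8, 0.0, -0.8, 1.0, -0.7, 0.2, -0.3, 0.9, 0.1]
```

```bash
python3 -m crank '[{"linear":[0,0,0],"angular":[0,0,2.4]},{"linear":[0,0,0],"angular":[0,0,2.3]},{"linear":[0,0.007,0.009],"angular":[0,0,0]},{"linear":[0,0.007,0.01],"angular":[0,0,0]},{"linear":[-0.01,0.007,0.01],"angular":[0,0,0]},{"linear":[-0.01,0,0.009],"angular":[0,0,0]},{"linear":[0,0,0],"angular":[0,0,0]},{"linear":[0,0,0],"angular":[0,0,0]}]'
python3 - <<'E'
exec(open('fit.py').read())
o=ctrl.get_obs(); r=R.from_quat(np.roll(o['eef_rot'],-1)).as_matrix(); L=s.x[:3]
d=r.T@(L-o['eef_pos']); print('lens in tool',d.round(1),'yaw',np.degrees(np.arctan2(r[1,1],r[0,1]))-90)
cv2.imwrite('pics/w4.png',c['color'][:,:,::-1])
E
```

```text
t: 12.43
eef_pos: [505.6, 290.1, 119.0]
eef_rot: [-0.001, 0.153, 0.988, -0.001]
force: [1.6, 0.2, -1.2]
width: 51.8
gripper_force: 25.0
[631.05337268 250.64099086 129.4944647 ] -17.76732316177874 11.651087217589406
6 42 [0.1, 0.1, -0.0, 0.1, -0.1, -0.0, -0.6, 1.3, -0.9, 0.4, -1.0, 1.6, -1.0, 0.7, -0.7, -0.1, -0.3, 1.4, 0.3, 0.6, 1.0, -0.3, -1.2, -1.1, -0.5, 0.8, 0.3, 0.0, 1.2, -0.7, -0.9, -1.4, 0.1, 0.7, 1.0, 0.1, -0.7, -0.4, 0.3, -0.7, 1.3, -0.9, -0.0, -0.9, 0.9, -0.7, 0.1, -0.4, 0.9, 0.0]
lens in tool [-131.8   -0.2   -9.4] yaw -17.626402783478753
```

View pics/w4.png

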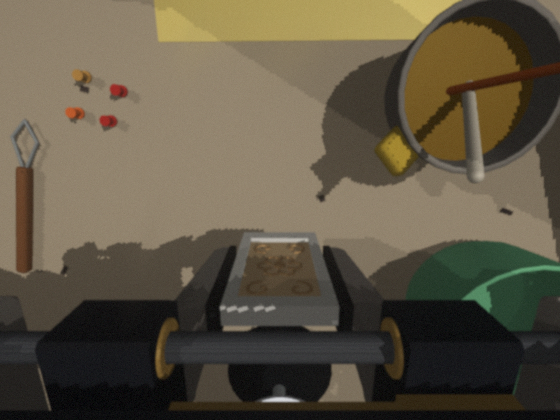

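Lens centred laterally (0.2 mm) and level; final approach of 51 mm.

```bash
python3 -m crank '[{"linear":[-0.006,0,0],"angular":[0,0,0]},{"linear":[-0.01,0,0],"angular":[0,0,0]},{"linear":[-0.01,0,0],"angular":[0,0,0]},{"linear":[-0.01,0,0],"angular":[0,0,0]},{"linear":[-0.008,0,0],"angular":[0,0,0]},{"linear":[-0.005,0,0],"angular":[0,0,0]},{"linear":[-0.002,0,0],"angular":[0,0,0]},{"linear":[0,0,0],"angular":[0,0,0]}]'
python3 -m crank '[{"linear":[0,0,0],"angular":[0,0,0]},{"linear":[0,0,0],"angular":[0,0,0]},{"linear":[0,0,0],"angular":[0,0,0]},{"linear":[0,0,0],"angular":[0,0,0]},{"linear":[0,0,0],"angular":[0,0,0]},{"linear":[0,0,0],"angular":[0,0,0]},{"linear":[0,0,0],"angular":[0,0,0]},{"linear":[0,0,0],"angular":[0,0,0]}]'
python3 - <<'E'
from h import *
S=cap('scene');D=cap('side')
cr=lambda c,x,y:cv2.resize(c['color'][y:y+80,x:x+80,::-1],None,fx=5,fy=5,interpolation=cv2.INTER_CUBIC)
cv2.imwrite('pics/p5.png',np.hstack([cr(S,300,215),cr(D,180,110)]))
o=ctrl.get_obs(); r=R.from_quat(np.roll(o['eef_rot'],-1)).as_matrix(); print((r.T@(np.array([631,250.7,129.5])-o['eef_pos'])).round(1))
# expected side pixels of the held screen's corners if it sits unslipped
for y in (-26,26):
  for z in (0,95): print(y,z,proj(D,o['eef_pos']+r@np.array([5,y,40.6-z])).round(1))
E
```

```text
t: 13.2
eef_pos: [554.7, 275.2, 120.1]
eef_rot: [0.0, 0.153, 0.988, -0.0]
force: [-0.3, -0.4, -0.6]
width: 52.1
gripper_force: 25.0
t: 13.87
eef_pos: [554.1, 275.7, 120.3]
eef_rot: [0.0, 0.153, 0.988, 0.0]
force: [-0.7, 0.5, -2.1]
width: 51.7
gripper_force: 25.0
[-80.8  -0.6  -9.2]
-26 0 [204.5 177.1]
-26 95 [199.2 152.2]
26 0 [200.  166.6]
26 95 [194.6 141.8]
```

View pics/p5.png

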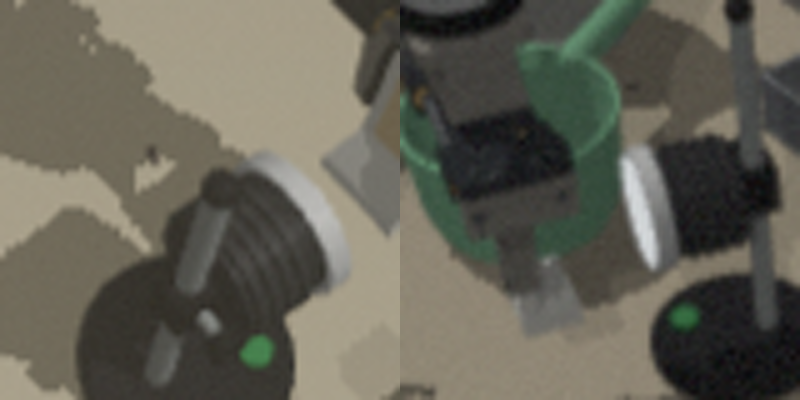

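The screen is held upright in front of the lens. Its lower corner is at side crop (522,335), exactly where an unslipped grip predicts it, so I'm handing in.

```bash
python3 -c "
from rig import ctrl
print(ctrl.finish_job())"
```

```text
the job is handed in; nothing more can be done
None
```

The job is handed in, with no verdict reported back: the clamp is open, and the screen is held upright by its side edges about 80 mm in front of the lens, within about 1 mm of its centre and square to the beam by my last measurement.

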